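Swing the guide rule against the set pin and weigh it down

TASK

Swing the rule of the strap-angle jig round on its pivot, pushing it near its free end, until its edge meets the red tip of the setting pin, and lean it home there firmly, about 8 N for a second. The pin is already set and is held only by a brake, so do not push it out of its setting. Then stand the pattern weight on the rule's red spot so that the rule stays snug against the pin, and leave the other things on the table alone.

Things in the scene. Friction and masses are not known exactly. Their poses are not given: they have to be found in the camera images.
- jig: White board 8 mm thick, fixed flat on the table; origin on table level on the axis of the pivot post, z up. In its frame the board covers x -45 to 250 mm; y -60 to 90 mm near the post, y -85 to 200 mm beyond x = 85 mm. The post (14 mm thick, with a 26 mm cap whose top is 29 mm above the table) holds the rule.
- stop_block (a point): Where the setting pin leaves the face of the blue block (at x 200, y -53 mm of the jig, 15 mm above the table). The steel pin runs along jig y; the centre of its red round tip (radius 6 mm) stands 8 to 73 mm out towards +y, each time differently and not reported: find it by feel or sight. It is rigid until its brake gives at about 15 N; then it slides back and stays.
- guide_rule: Aluminium rule 36 mm wide, 12 mm thick, loose on the board, its hole (1.5 mm play) round the post under the cap. Origin: hole centre on its underside, 8 mm above the table; it runs along its x from -18 to 235 mm. It starts turned 0.5 to 0.8 rad anticlockwise (from above) from jig x; swing it clockwise until its y = -18 mm edge meets the pin. 0.25 kg; drags with under 2 N at the free end.
- spot (a point): Centre of the red spot, 14 mm wide, on the rule's upper side, on its centre line 120 mm from the pivot.
- weight_center (a point): Centre, 25 mm above its underside, of the dark steel pattern weight that stands on the table: foot 40 mm across and 22 mm high, and on top a round knob 24 mm across, from 32 to 50 mm above the underside, by which it is gripped. About 0.4 kg.
- cone: Bystander: blue thread cone standing at the front left of the table, 60 mm across, 115 mm high; origin at the middle of its underside.
- needles: Bystander: small blue box with clear lid, 39 x 56 x 24 mm; origin at the middle of its underside.
- buckle: Bystander: green buckle, 62 x 43 x 11 mm; origin at the middle of its underside.
There are look-alikes about, which are no part of the job. Of the things that look like the part that bears weight_center, the middle-sized one is meant.

How it is judged:
By the outcome, as a careful person would: the job done as asked, in the order asked, and still so for the second after the job is handed in, with the robot touching nothing.
It also fails if it takes over 61 s, if anything falls off the work surface, if the arm or the gripper's body presses on something with over 40 N, if the wrist force passes 120 N, or if a joint passes its speed limit or range.

ROBOT

A 6-joint arm with a two-finger parallel gripper is mounted at the origin on a cart in front of the work surface, level with it; the furniture and walls round the work are solid. World frame = base frame: x ahead of the robot, y to its left, z up, the work surface at z = 0. Lengths are in m, angles in rad, forces in N, time in s.
With the tool pointing down it reaches from about 0.25 to 0.725 m from the base axis. Payload 4 kg.
Tool frame: the origin (TCP) lies where the fingers leave the gripper's body, on its centre line; the fingertips stand 73 mm ahead of it and the grasp point (between the pads) lies 54 mm ahead of it; z points along the fingers, y is the line along which they close (so a half turn about z gives the same grasp; the last joint's range is limited). The gripper opens to 85 mm and grips with 20 to 120 N. Pads are 22 mm wide; open, the fingers measure 114 mm over their backs; the gripper's body (76 mm by 85 mm) begins 54 mm behind the grasp point. The pads swing forward as they close: fully open they stand 13 mm farther back than shut.
Start: joints at [-1.163, 0.241, 0.005, 1.335, 0, 1.571], TCP at [0.198, -0.459, 0.304] pointing down, gripper open.
Joint ranges: [-2.72, 2.72], [-1.05, 1.87], [-1.09, 1.28], [-1.99, 2.15], [-1.42, 1.44], [-3.14, 3.14]. Speed limits (rad/s): [2.79, 2.79, 3.14, 3.14, 3.14, 3.14].

INTERFACE

Orientations are given as a 3x3 rotation matrix whose columns are the frame's x, y, z axes.
In Python, from bench import manip gives the robot as it stands. The module is installed in compiled form; this text tells all that it offers.
- The arm moves only by the tool play_rows, never from a script. Its argument "increments" is a list of rows, each a list of 3 entries, a list of its own where there are three numbers: the turn, a rotation vector about the tool's x, y, z scaled (see below), then the shift along the tool's x, y, z scaled (see below), then the gripper command: -1 is shut, 1 is fully open, values between are in proportion. A call has 1 to 8 rows; each row shifts and turns the commanded pose from where the row before left it, along the tool's axes as they then stand; what a row does not reach is not made up. The controller multiplies each number of a shift by 25 mm and each number of a turn by 360 degrees. A row lasts 1/12 s, in which the tool goes at most 41.7 mm and 7.16 degrees, less where a joint would pass 70% of its speed; a pose out of reach is approached as far as the arm can. A call with a number of a shift or a turn outside -1 to 1 is refused whole. A call with a gripper value outside its range is refused whole. The fingers move at their own pace and stop on an object; "force" is the grip in N (left out, the last holds). Time passes only in rows, so rows that do not move let the fingers close. It gives the time, the measured TCP pose, the force, the opening and the grip force at its end, in the units of the state.
- manip.state(): the state, without advancing time (a new reading comes with each control period).
- manip.grab_frame(name): name is "side" or "top"; returns the picture (400x640x3 uint8, blue, green, red); there is no depth.
- manip.camera_params(name): a dict with "intrinsics" (3x3 intrinsics, pixels), "rvec" (rotation vector, rad) and "tvec" (3), from world to camera coordinates, as OpenCV has them. Camera axes: x right, y down, z forward; pixel columns grow to the right and rows downward; lengths in m; the calibration is good to about 2 mm. A picture is of the moment at which its call begins. camera_params takes no time and is no camera call.
- manip.job_done(): hands the job in; it is judged then, once.
The state is a dict: "t": time; "q": joint angles; "qvel": joint speeds; "tau": joint torques, N m; "tool_pos": TCP position; "tool_rot": TCP orientation; "wrist_force": force on the tool from outside, world axes, zero at the start; "wrist_torque": the same for the moment, N m; "opening": finger opening in m; "grip_force": force on a finger pad.
Only numpy, scipy, OpenCV 4.12 (cv2) and the standard library are available. Lean on these libraries where they do the work, as an engineer would, in place of code of your own. Each camera call takes 0.05 s, during which the arm holds its last target. There are 200 camera calls.

## Working session

There is one attempt and no reset: what is moved stays moved. The work goes in short steps, Python scripts to look and compute and a tool call to move; the robot and the scene stay as the last step left them, time stands still between calls to the robot, and variables do not carry over. Pictures are saved under pics/ and viewed, at most 10 in all, crops included, and the job is handed in when it is done.

Besides the shell and the picture viewer there is one more tool, called after "Call:" as name(argument=value, ...) on one line, values as JSON. play_rows: Moves the arm, as the interface text tells. Its arguments: {"type":"object","properties":{"increments":{"type":"array","items":{"type":"array"}},"force":{"type":"number"}},"required":["increments"]}

```bash
mkdir -p pics; cat > h.py <<'E'
import numpy as np, cv2
from bench import manip
def cam(n):
    p=manip.camera_params(n); R=cv2.Rodrigues(np.array(p["rvec"],float))[0]
    return np.array(p["intrinsics"],float),R,np.array(p["tvec"],float).ravel()
def plane(n,uv,z):
    K,R,t=cam(n); d=R.T@np.linalg.inv(K)@np.array([uv[0],uv[1],1.]); c=-R.T@t
    return c+d*(z-c[2])/d[2]
def proj(n,P):
    K,R,t=cam(n); q=K@(R@np.array(P,float)+t); return q[:2]/q[2]
def two(u1,u2):  # top, side
    A=[];b=[]
    for n,u in(("top",u1),("side",u2)):
        K,R,t=cam(n);P=K@np.c_[R,t]
        for i in(0,1):
            r=u[i]*P[2]-P[i];A.append(r[:3]);b.append(-r[3])
    return np.linalg.lstsq(np.array(A),np.array(b),rcond=None)[0]
E
python3 - <<'E'
from h import *
for n in("top","side"):
    cv2.imwrite(f"pics/{n}0.png",manip.grab_frame(n)); K,R,t=cam(n); print(n,K[0,0],-R.T@t)
s=manip.state(); print(s["tool_pos"],s["tool_rot"],s["opening"],s["wrist_force"])
E
```

```text
top 413.0627957280232 [ 0.31465751 -0.02870151  1.39069101]
side 364.6717831100439 [ 0.1306095  -0.78432927  0.55408818]
[ 0.19812263 -0.45859889  0.30309806] [[ 9.17999333e-01  3.96581176e-01 -7.71482478e-04]
 [ 3.96581926e-01 -9.17997659e-01  1.75348428e-03]
 [-1.28202522e-05 -1.91565340e-03 -9.99998165e-01]] 0.08521685444789809 [ 0.6031856   0.54083374 -0.36687046]
```

View pics/top0.png

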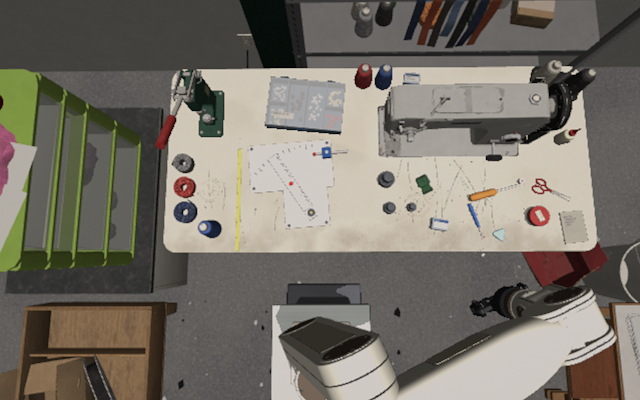

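View pics/side0.png

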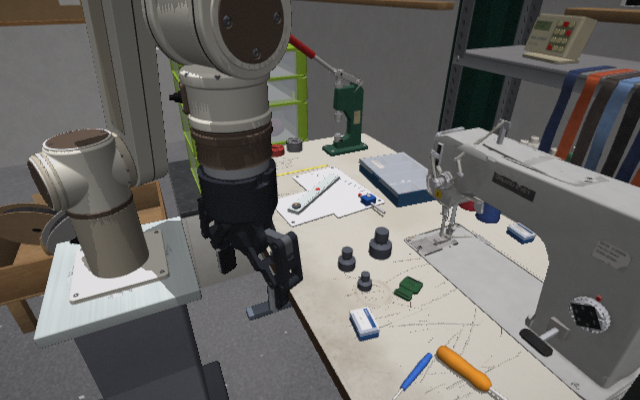

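Top shows the jig around (290,185) with the pivot at (311,212), the blue block at (326,153) and weights at (387,179) large, (390,208) middle and (411,207) small. In the side view, the same weights are at (380,242), (347,258) and (364,281).

```bash
python3 - <<'E'
from h import *
a=cv2.imread("pics/top0.png")[135:235,240:425]; b=cv2.imread("pics/side0.png")[165:300,270:405]
cv2.imwrite("pics/tc.png",cv2.resize(a,None,fx=4.3,fy=4.3,interpolation=cv2.INTER_CUBIC))
cv2.imwrite("pics/sc.png",cv2.resize(b,None,fx=4.4,fy=4.4,interpolation=cv2.INTER_CUBIC))
def blobs(n,off,img,lo,hi,amin=4):
    hsv=cv2.cvtColor(img,cv2.COLOR_BGR2HSV); m=cv2.inRange(hsv,lo,hi)
    k,l,st,c=cv2.connectedComponentsWithStats(m)
    for i in range(1,k):
        if st[i,4]>=amin: print(n,(c[i]+off).round(1),st[i].tolist())
blobs("red top",(240,135),a,(0,120,90),(10,255,255)); blobs("red2 top",(240,135),a,(170,120,90),(180,255,255))
blobs("red side",(270,165),b,(0,120,90),(10,255,255)); blobs("blue top",(240,135),a,(100,120,50),(130,255,255))
blobs("dark top",(240,135),a,(0,0,0),(180,255,110),15)
E
```

```text
red top [313.8 153.8] [73, 18, 3, 3, 6]
red top [290.5 183.2] [49, 47, 4, 3, 10]
red side [317.5 188.7] [46, 23, 4, 2, 6]
blue top [326.1 152.8] [82, 13, 9, 10, 59]
dark top [385.4 179.2] [137, 37, 17, 16, 207]
dark top [421.1 182.7] [176, 40, 9, 19, 105]
dark top [388.6 207.6] [143, 67, 12, 12, 111]
dark top [410.8 206.7] [166, 68, 10, 9, 61]
dark top [310.7 212.2] [68, 74, 7, 7, 25]
```

View pics/tc.png

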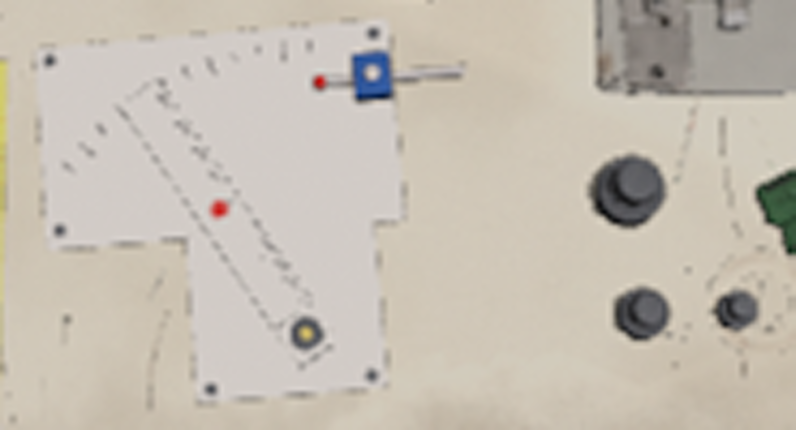

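View pics/sc.png

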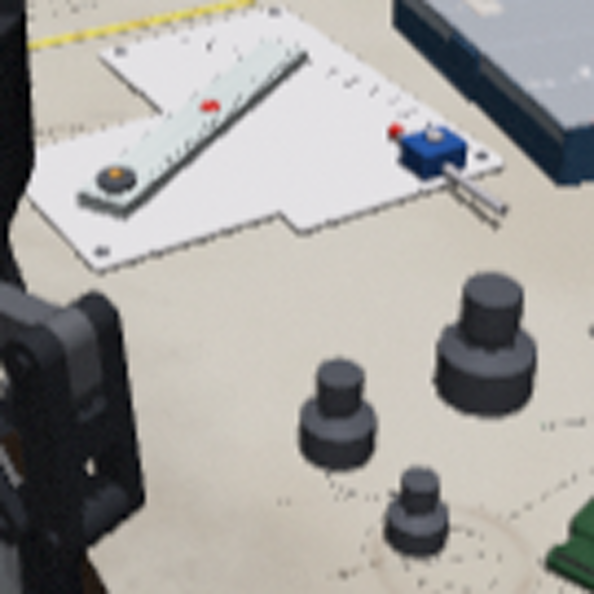

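The top crop shows the rule running up-left from its pivot cap at (311,212.4), with its spot at (290.5,183.2) and the red pin tip at (314,154). The middle weight's knob top is at (390.5,205.5) in the top view and (347.5,249.3) in the side view.

```bash
python3 - <<'E'
from h import *
np.set_printoptions(precision=4,suppress=True)
pv=plane("top",(311.2,212.4),.029); sp=plane("top",(290.5,183.2),.020); tip=plane("top",(313.8,153.8),.015)
print("pivot",pv,"spot",sp,np.hypot(*(sp-pv)[:2]),"tip",tip)
y=plane("top",(240+200/4.3,135+400/4.3),.008)-plane("top",(240+387/4.3,135+383/4.3),.008); yaw=np.arctan2(-y[0],y[1]); print("yaw",yaw)
d=(tip-pv)[:2]; D=np.hypot(*d); print("D",D, "edge: final rule angle",np.arctan2(d[1],d[0])+np.arcsin(24/1000/D),"now",np.arctan2(*(sp-pv)[:2][::-1]))
J=np.array([[np.cos(yaw),-np.sin(yaw)],[np.sin(yaw),np.cos(yaw)]]); print("tip in jig",J.T@d,"face exp",pv[:2]+J@[.2,-.053])
print("bluetop",plane("top",(326.1,152.8),.025))
print("w two",two((390.5,205.5),(347.5,249.3)),"top",plane("top",(390.5,205.5),.05),"side",plane("side",(347.5,249.3),.05))
print("spot two",two((290.5,183.2),(317.5,188.7)),"side",plane("side",(317.5,188.7),.02))
print("small",plane("top",(411.5,206),.04),"big",plane("top",(387.5,177),.06))
th=np.arctan2(*(sp-pv)[:2][::-1])
E
```

```text
pivot [0.4487 0.0308 0.029 ] spot [0.5486 0.1011 0.02  ] 0.12216327890588712 tip [0.6509 0.0228 0.015 ]
yaw 0.08592503986922817
D 0.20235111480835188 edge: final rule angle 0.07905532801162346 now 0.6127466089440049
tip in jig [ 0.2008 -0.0254] face exp [ 0.6525 -0.0048]
bluetop [ 0.6516 -0.0193  0.025 ]
w two [ 0.4679 -0.2291  0.0455] top [ 0.4679 -0.2287  0.05  ] side [ 0.4643 -0.2339  0.05  ]
spot two [0.5493 0.1014 0.0168] side [0.547 0.096 0.02 ]
small [ 0.467  -0.2989  0.04  ] big [ 0.5605 -0.22    0.06  ]
```

Call:
play_rows(increments=[[[0, 0, -0.0198], [0, 0, 0.4], -1], [[0, 0, -0.0198], [0, 0, 0.4], -1], [[0, 0, -0.0198], [0, 0, 0.4], -1], [[0, 0, -0.0198], [0, 0, 0.4], -1], [[0, 0, -0.0198], [0, 0, 0.4], -1], [[0, 0, -0.0198], [0, 0, 0.4], -1], [[0, 0, -0.0198], [0, 0, 0.4], -1], [[0, 0, -0.0198], [0, 0, 0.4], -1]], force=30)

```text
t: 0.77
tool_pos: [0.1981, -0.4587, 0.223]
tool_rot: [[0.161, 0.987, -0.0], [0.987, -0.161, 0.001], [0.001, -0.001, -1.0]]
wrist_force: [0.7, 0.3, 0.0]
opening: -0.0
grip_force: 0.0
```

Call:
play_rows(increments=[[[0, 0, -0.0198], [0, 0, 0], -1], [[0, 0, -0.0198], [0, 0, 0], -1], [[0, 0, 0], [0, 0, 0], -1]])

```text
t: 1.02
tool_pos: [0.1981, -0.4586, 0.2232]
tool_rot: [[-0.083, 0.997, -0.001], [0.997, 0.083, 0.002], [0.002, -0.001, -1.0]]
wrist_force: [0.7, -0.7, -0.1]
opening: -0.0
grip_force: 0.0
```

```bash
cat >> h.py <<'E'
def go(P,n=None):
    s=manip.state(); R=np.array(s["tool_rot"]); d=R.T@(np.array(P)-s["tool_pos"])/.025
    n=n or int(np.ceil(max(abs(d).max(),np.linalg.norm(d)/1.6)))
    print("t %.2f"%s["t"],"at",np.round(s["tool_pos"],4),"yaw",np.degrees(np.arctan2(R[1,0],R[0,0])).round(1),"total",d.round(3),"rows",n,"each",(d/n).round(3),"F",np.round(s["wrist_force"],1),"op",round(s["opening"],4))
E
python3 - <<'E'
from h import *
np.set_printoptions(precision=3,suppress=True)
pv=np.array([.4487,.0308]); th=.613; u=np.array([np.cos(th),np.sin(th)]); v=np.array([-u[1],u[0]])
p=pv+u*.215+v*.06; print(p,np.array(manip.state()["q"])); go([.42,.10,.2]); go([*p,.2])
E
```

```text
[0.59  0.204] [-1.163  0.292 -0.144  1.137  0.     0.325]
t 1.02 at [ 0.198 -0.459  0.223] yaw 94.8 total [21.529 10.698  0.955] rows 22 each [0.979 0.486 0.043] F [ 0.7 -0.7 -0.1] op -0.0
t 1.02 at [ 0.198 -0.459  0.223] yaw 94.8 total [25.093 17.82   0.958] rows 26 each [0.965 0.685 0.037] F [ 0.7 -0.7 -0.1] op -0.0
```

Call:
play_rows(increments=[[[0, 0, 0], [1, 0.7, 0], -1], [[0, 0, 0], [1, 0.7, 0], -1], [[0, 0, 0], [1, 0.7, 0], -1], [[0, 0, 0], [1, 0.7, 0], -1], [[0, 0, 0], [1, 0.7, 0], -1], [[0, 0, 0], [1, 0.7, 0], -1], [[0, 0, 0], [1, 0.7, 0], -1], [[0, 0, 0], [1, 0.7, 0], -1]])

```text
t: 1.68
tool_pos: [0.322, -0.247, 0.224]
tool_rot: [[-0.077, 0.997, 0.0], [0.997, 0.077, -0.0], [-0.0, 0.0, -1.0]]
wrist_force: [0.7, -0.7, 0.6]
opening: 0.0001
grip_force: 0.0
```

Call:
play_rows(increments=[[[0, 0, 0], [1, 0.7, 0], -1], [[0, 0, 0], [1, 0.7, 0], -1], [[0, 0, 0], [1, 0.7, 0], -1], [[0, 0, 0], [1, 0.7, 0], -1], [[0, 0, 0], [1, 0.7, 0], -1], [[0, 0, 0], [1, 0.7, 0], -1], [[0, 0, 0], [1, 0.7, 0], -1], [[0, 0, 0], [1, 0.7, 0], -1]])

```text
t: 2.35
tool_pos: [0.4454, -0.0361, 0.224]
tool_rot: [[-0.078, 0.997, 0.0], [0.997, 0.078, -0.0], [-0.0, 0.0, -1.0]]
wrist_force: [0.9, 0.1, 0.5]
opening: 0.0001
grip_force: 0.0
```

Call:
play_rows(increments=[[[0, 0, 0], [1, 0.7, 0], -1], [[0, 0, 0], [1, 0.7, 0], -1], [[0, 0, 0], [1, 0.7, 0], -1], [[0, 0, 0], [1, 0.7, 0], -1], [[0, 0, 0], [1, 0.7, 0], -1], [[0, 0, 0], [1, 0.7, 0], -1], [[0, 0, 0], [1, 0.7, 0], -1], [[0, 0, 0], [1, 0.8, 0], -1]])

```text
t: 3.02
tool_pos: [0.571, 0.1746, 0.2237]
tool_rot: [[-0.078, 0.997, -0.001], [0.997, 0.078, -0.0], [-0.0, -0.001, -1.0]]
wrist_force: [0.5, -0.3, 0.3]
opening: -0.0002
grip_force: 0.0
```

```bash
python3 - <<'E'
from h import *
go([.59,.204,.085])
E
```

```text
t 3.02 at [0.571  0.1746 0.2237] yaw 94.5 total [1.113 0.855 5.545] rows 6 each [0.186 0.143 0.924] F [ 0.5 -0.3  0.3] op -0.0002
```

Call:
play_rows(increments=[[[0, 0, 0], [0.55, 0.4, 0], -1], [[0, 0, 0], [0.5, 0.4, 0.4], -1], [[0, 0, 0], [0, 0, 1], -1], [[0, 0, 0], [0, 0, 1], -1], [[0, 0, 0], [0, 0, 1], -1], [[0, 0, 0], [0, 0, 1], -1], [[0, 0, 0], [0, 0, 1], -1], [[0, 0, 0], [0, 0, 0.1], -1]])

```text
t: 3.68
tool_pos: [0.5854, 0.2, 0.081]
tool_rot: [[-0.078, 0.997, -0.009], [0.997, 0.078, -0.003], [-0.002, -0.009, -1.0]]
wrist_force: [-1.1, -1.2, -0.5]
opening: -0.0002
grip_force: 0.0
```

```bash
python3 - <<'E'
from h import *
go([.59,.204,.085])
a=manip.grab_frame("top")[135:235,240:365]; b=manip.grab_frame("side")[140:240,270:400]
cv2.imwrite("pics/c1.png",np.hstack([cv2.resize(a,(400,320),interpolation=cv2.INTER_CUBIC),cv2.resize(b,(400,320),interpolation=cv2.INTER_CUBIC)]))
E
```

```text
t 3.68 at [0.5854 0.2    0.081 ] yaw 94.5 total [ 0.146  0.194 -0.161] rows 1 each [ 0.146  0.194 -0.161] F [-1.1 -1.2 -0.5] op -0.0002
```

View pics/c1.png

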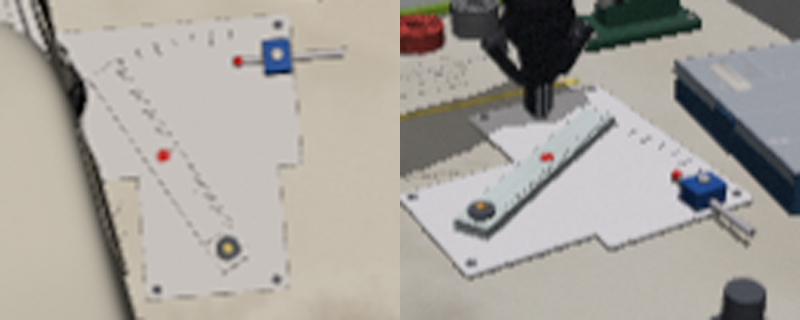

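The left half shows the gripper hand at the far-left side of the rule; the right half shows the closed fingertips at about (541,105), behind the rule's free end, with the tip at (677,176). I'll raise slightly and push.

Call:
play_rows(increments=[[[0, 0, 0], [0, 0.1, -0.14], -1], [[0, 0, 0], [-0.4, 0.25, 0], -1], [[0, 0, 0], [-0.42, 0.25, 0], -1], [[0, 0, 0], [-0.42, 0.25, 0], -1], [[0, 0, 0], [-0.42, 0.25, 0], -1], [[0, 0, 0], [-0.42, 0.25, 0], -1], [[0, 0, 0], [-0.42, 0.25, 0], -1], [[0, 0, 0], [-0.42, 0.2, 0], -1]])

```text
t: 4.45
tool_pos: [0.641, 0.1314, 0.0925]
tool_rot: [[-0.08, 0.997, 0.003], [0.997, 0.08, 0.003], [0.003, 0.003, -1.0]]
wrist_force: [-3.8, 2.8, 9.0]
opening: 0.0002
grip_force: 4.1
```

Call:
play_rows(increments=[[[0, 0, 0], [-0.25, 0.08, 0], -1], [[0, 0, 0], [-0.25, 0.08, 0], -1], [[0, 0, 0], [-0.2, 0.06, 0], -1], [[0, 0, 0], [-0.2, 0.06, 0], -1], [[0, 0, 0], [-0.15, 0.04, 0], -1], [[0, 0, 0], [-0.1, 0.02, 0], -1], [[0, 0, 0], [0, 0, 0], -1]])

```text
t: 5.03
tool_pos: [0.6523, 0.1031, 0.0927]
tool_rot: [[-0.079, 0.997, 0.005], [0.997, 0.079, 0.002], [0.002, 0.005, -1.0]]
wrist_force: [-0.8, 1.1, 6.4]
opening: 0.0005
grip_force: 3.0
```

```bash
python3 - <<'E'
from h import *
a=manip.grab_frame("top")[135:235,240:365]; b=manip.grab_frame("side")[140:240,270:400]
go([.656,.076,.085])
cv2.imwrite("pics/c2.png",np.hstack([cv2.resize(a,(400,320),interpolation=cv2.INTER_CUBIC),cv2.resize(b,(400,320),interpolation=cv2.INTER_CUBIC)]))
E
```

```text
t 5.13 at [0.6523 0.1031 0.0926] yaw 94.6 total [-1.094  0.062  0.304] rows 2 each [-0.547  0.031  0.152] F [-0.8  1.6  6.2] op 0.0001
```

View pics/c2.png

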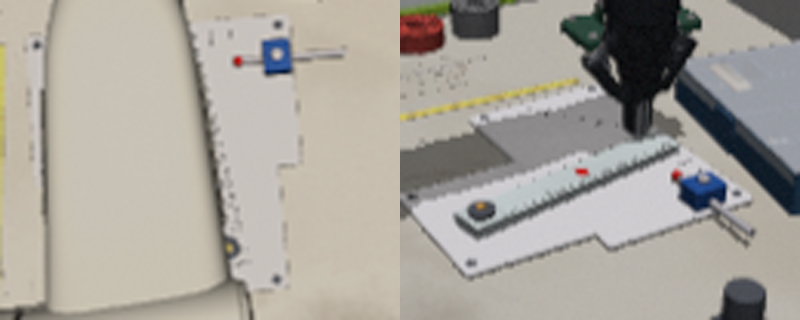

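The right half shows the fingertips riding on top of the rule at about (636,130), confirmed by z = 0.093 and 6 N upward. The rule has turned partway and is short of the pin. I'll lift, back off, go lower and approach again.

Call:
play_rows(increments=[[[0, 0, 0], [0, 0, -0.8], -1], [[0, 0, 0], [0.4, 0, 0], -1], [[0, 0, 0], [0.8, 0, 0], -1], [[0, 0, 0], [0.8, -0.1, 0], -1], [[0, 0, 0], [0, -0.1, 0], -1], [[0, 0, 0], [0, 0, 0], -1]])

```text
t: 5.63
tool_pos: [0.6411, 0.1541, 0.1098]
tool_rot: [[-0.082, 0.997, 0.0], [0.997, 0.082, -0.0], [-0.0, 0.0, -1.0]]
wrist_force: [-0.3, -0.8, 0.5]
opening: 0.0001
grip_force: 0.0
```

```bash
python3 - <<'E'
from h import *
b=manip.grab_frame("side")
sp=plane("side",(328.8,193.75),.02); print("spot",sp,"ang",np.arctan2(sp[1]+.005-.0308,sp[0]+.002-.4487))
go([.64,.148,.0825])
E
```

```text
spot [0.56397771 0.05340761 0.02      ] ang 0.2311945478046261
t 5.68 at [0.6412 0.1534 0.1098] yaw 94.7 total [-0.21  -0.066  1.091] rows 2 each [-0.105 -0.033  0.546] F [ 0.3 -0.4 -0.7] op 0.0003
```

Call:
play_rows(increments=[[[0, 0, 0], [0, 0, 0.6], -1], [[0, 0, 0], [0, 0, 0.48], -1], [[0, 0, 0], [0, 0, 0], -1], [[0, 0, 0], [-0.3, 0.05, 0], -1], [[0, 0, 0], [-0.4, 0.05, 0], -1], [[0, 0, 0], [-0.3, 0.05, 0], -1], [[0, 0, 0], [0, 0, 0], -1]])

```text
t: 6.27
tool_pos: [0.6474, 0.1261, 0.0829]
tool_rot: [[-0.078, 0.997, -0.0], [0.997, 0.078, -0.001], [-0.001, -0.0, -1.0]]
wrist_force: [0.2, -0.2, -0.7]
opening: -0.0002
grip_force: 0.0
```

Call:
play_rows(increments=[[[0, 0, 0], [-0.2, 0.05, 0], -1], [[0, 0, 0], [-0.2, 0.05, 0], -1], [[0, 0, 0], [-0.2, 0.05, 0], -1], [[0, 0, 0], [-0.2, 0.05, 0], -1], [[0, 0, 0], [0, 0, 0], -1]])

```text
t: 6.68
tool_pos: [0.6539, 0.1082, 0.083]
tool_rot: [[-0.08, 0.997, 0.0], [0.997, 0.08, -0.0], [-0.0, 0.0, -1.0]]
wrist_force: [-0.6, -0.3, -0.5]
opening: -0.0001
grip_force: 0.0
```

Call:
play_rows(increments=[[[0, 0, 0], [-0.2, 0.02, 0], -1], [[0, 0, 0], [-0.2, 0.02, 0], -1], [[0, 0, 0], [-0.2, 0.02, 0], -1], [[0, 0, 0], [-0.15, 0, 0], -1], [[0, 0, 0], [-0.1, 0, 0], -1], [[0, 0, 0], [0, 0, 0], -1]])

```text
t: 7.18
tool_pos: [0.6568, 0.0874, 0.0829]
tool_rot: [[-0.08, 0.997, 0.0], [0.997, 0.08, -0.0], [-0.0, 0.0, -1.0]]
wrist_force: [-0.3, 0.1, -0.4]
opening: -0.0001
grip_force: 0.0
```

Call:
play_rows(increments=[[[0, 0, 0], [-0.08, 0, 0], -1], [[0, 0, 0], [-0.08, 0, 0], -1], [[0, 0, 0], [-0.08, 0, 0], -1], [[0, 0, 0], [0, 0, 0], -1]])

```text
t: 7.52
tool_pos: [0.6573, 0.0819, 0.0829]
tool_rot: [[-0.081, 0.997, 0.0], [0.997, 0.081, -0.0], [-0.0, 0.0, -1.0]]
wrist_force: [-0.1, 0.5, -0.7]
opening: -0.0005
grip_force: 0.0
```

```bash
python3 - <<'E'
from h import *
b=manip.grab_frame("side")[140:240,270:400]
cv2.imwrite("pics/c3.png",cv2.resize(b,(780,600),interpolation=cv2.INTER_CUBIC))
go([.656,.076,.083])
E
```

```text
t 7.57 at [0.6572 0.0819 0.0829] yaw 94.6 total [-0.232 -0.065 -0.004] rows 1 each [-0.232 -0.065 -0.004] F [-0.2 -0.5  0.1] op 0.0001
```

View pics/c3.png

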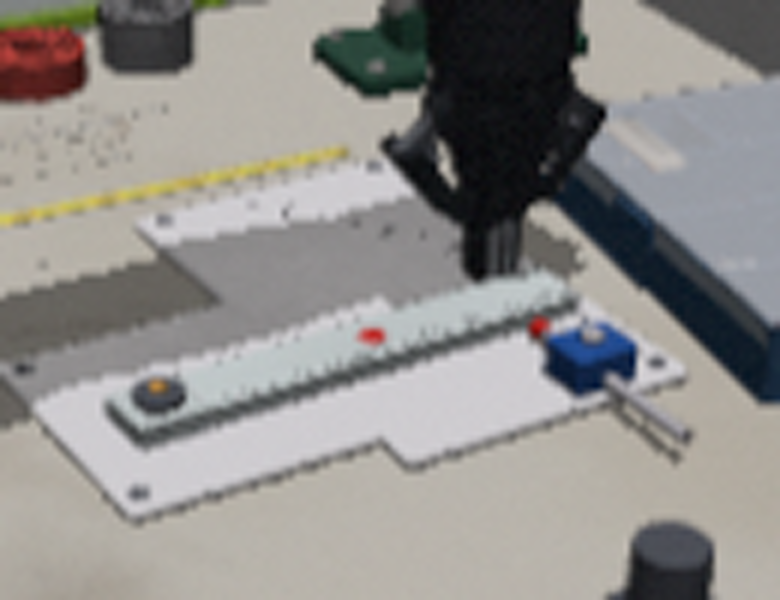

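The picture shows the fingers at (490,270) behind the free end and the rule's edge almost at the red tip (538,328). I'll creep in and watch the force.

Call:
play_rows(increments=[[[0, 0, 0], [-0.04, 0, 0], -1], [[0, 0, 0], [-0.04, 0, 0], -1], [[0, 0, 0], [0, 0, 0], -1]])

```text
t: 7.82
tool_pos: [0.6574, 0.0801, 0.0829]
tool_rot: [[-0.081, 0.997, -0.0], [0.997, 0.081, -0.0], [-0.0, -0.0, -1.0]]
wrist_force: [0.7, 0.5, 1.0]
opening: 0.0003
grip_force: 0.1
```

Call:
play_rows(increments=[[[0, 0, 0], [-0.03, 0, 0], -1], [[0, 0, 0], [-0.03, 0, 0], -1], [[0, 0, 0], [0, 0, 0], -1]])

```text
t: 8.07
tool_pos: [0.6575, 0.0786, 0.0829]
tool_rot: [[-0.081, 0.997, 0.0], [0.997, 0.081, -0.0], [-0.0, 0.0, -1.0]]
wrist_force: [0.1, 0.2, 0.7]
opening: 0.0
grip_force: 0.1
```

Call:
play_rows(increments=[[[0, 0, 0], [-0.03, 0, 0], -1], [[0, 0, 0], [-0.03, 0, 0], -1], [[0, 0, 0], [0, 0, 0], -1]])

```text
t: 8.32
tool_pos: [0.6577, 0.0771, 0.0829]
tool_rot: [[-0.081, 0.997, 0.0], [0.997, 0.081, -0.0], [-0.0, 0.0, -1.0]]
wrist_force: [-0.2, 0.1, 0.1]
opening: 0.0002
grip_force: 0.1
```

Call:
play_rows(increments=[[[0, 0, 0], [-0.03, 0, 0], -1], [[0, 0, 0], [-0.03, 0, 0], -1], [[0, 0, 0], [0, 0, 0], -1]])

```text
t: 8.57
tool_pos: [0.6578, 0.0756, 0.083]
tool_rot: [[-0.081, 0.997, 0.0], [0.997, 0.081, -0.0], [-0.0, 0.0, -1.0]]
wrist_force: [0.1, 0.8, 0.1]
opening: 0.0002
grip_force: 0.2
```

Call:
play_rows(increments=[[[0, 0, 0], [-0.03, 0, 0], -1], [[0, 0, 0], [-0.03, 0, 0], -1], [[0, 0, 0], [0, 0, 0], -1]])

```text
t: 8.82
tool_pos: [0.658, 0.0742, 0.0829]
tool_rot: [[-0.081, 0.997, 0.0], [0.997, 0.081, 0.0], [0.0, 0.0, -1.0]]
wrist_force: [0.8, 1.5, -0.0]
opening: -0.0004
grip_force: 0.5
```

Call:
play_rows(increments=[[[0, 0, 0], [-0.03, 0, 0], -1], [[0, 0, 0], [-0.03, 0, 0], -1], [[0, 0, 0], [0, 0, 0], -1]])

```text
t: 9.07
tool_pos: [0.658, 0.0738, 0.083]
tool_rot: [[-0.082, 0.997, 0.0], [0.997, 0.082, 0.002], [0.002, 0.0, -1.0]]
wrist_force: [1.1, 4.6, -0.2]
opening: 0.0001
grip_force: 2.5
```

Call:
play_rows(increments=[[[0, 0, 0], [-0.02, 0, 0], -1], [[0, 0, 0], [-0.02, 0, 0], -1], [[0, 0, 0], [0, 0, 0], -1]])

```text
t: 9.32
tool_pos: [0.658, 0.0735, 0.083]
tool_rot: [[-0.082, 0.997, -0.0], [0.997, 0.082, 0.004], [0.004, 0.0, -1.0]]
wrist_force: [-0.1, 6.7, 0.1]
opening: -0.0003
grip_force: 3.4
```

Call:
play_rows(increments=[[[0, 0, 0], [-0.03, 0, 0], -1], [[0, 0, 0], [0, 0, 0], -1], [[0, 0, 0], [0, 0, 0], -1]])

```text
t: 9.57
tool_pos: [0.658, 0.0734, 0.083]
tool_rot: [[-0.083, 0.997, -0.0], [0.997, 0.083, 0.005], [0.005, 0.0, -1.0]]
wrist_force: [-0.3, 7.9, -0.6]
opening: -0.0003
grip_force: 4.1
```

Call:
play_rows(increments=[[[0, 0, 0], [-0.012, 0, 0], -1], [[0, 0, 0], [0, 0, 0], -1], [[0, 0, 0], [0, 0, 0], -1], [[0, 0, 0], [0, 0, 0], -1], [[0, 0, 0], [0, 0, 0], -1], [[0, 0, 0], [0, 0, 0], -1], [[0, 0, 0], [0, 0, 0], -1], [[0, 0, 0], [0, 0, 0], -1]])

```text
t: 10.23
tool_pos: [0.658, 0.0734, 0.083]
tool_rot: [[-0.083, 0.997, -0.0], [0.997, 0.083, 0.005], [0.005, 0.0, -1.0]]
wrist_force: [-0.7, 9.6, -0.3]
opening: -0.0
grip_force: 4.4
```

Call:
play_rows(increments=[[[0, 0, 0], [0, 0, 0], -1], [[0, 0, 0], [0, 0, 0], -1], [[0, 0, 0], [0, 0, 0], -1], [[0, 0, 0], [0, 0, 0], -1], [[0, 0, 0], [0, 0, 0], -1], [[0, 0, 0], [0, 0, 0], -1], [[0, 0, 0], [0, 0, 0], -1], [[0, 0, 0], [0, 0, 0], -1]])

```text
t: 10.9
tool_pos: [0.658, 0.0733, 0.083]
tool_rot: [[-0.083, 0.997, -0.0], [0.997, 0.083, 0.005], [0.005, 0.0, -1.0]]
wrist_force: [0.1, 8.5, -0.8]
opening: -0.0001
grip_force: 4.4
```

Leaned at about 8.5 N for over a second, and the pin held. I'll unload and lift, then go to the weight.

Call:
play_rows(increments=[[[0, 0, 0], [0.1, 0, 0], -1], [[0, 0, 0], [0.3, 0, 0], -1], [[0, 0, 0], [0.4, 0, 0], -1], [[0, 0, 0], [0, 0, -0.8], -1], [[0, 0, 0], [0, 0, -1], -1], [[0, 0, 0], [0, 0, -1], 0.2], [[0, 0, 0], [0, 0, -1], 0.2], [[0, 0, 0], [0, 0, -0.2], 0.2]])

```text
t: 11.57
tool_pos: [0.6586, 0.0911, 0.1883]
tool_rot: [[-0.081, 0.997, 0.008], [0.997, 0.081, 0.0], [-0.001, 0.008, -1.0]]
wrist_force: [0.6, 0.7, 0.5]
opening: 0.0356
grip_force: 0.0
```

```bash
python3 - <<'E'
from h import *
go([.466,-.230,.18])
E
```

```text
t 11.57 at [0.6586 0.0911 0.1883] yaw 94.6 total [-12.178  -8.72    0.267] rows 13 each [-0.937 -0.671  0.021] F [0.6 0.7 0.5] op 0.0356
```

Call:
play_rows(increments=[[[0, 0, 0], [-0.94, -0.67, 0], 0.2], [[0, 0, 0], [-0.94, -0.67, 0], 0.2], [[0, 0, 0], [-0.94, -0.67, 0], 0.2], [[0, 0, 0], [-0.94, -0.67, 0], 0.2], [[0, 0, 0], [-0.94, -0.67, 0], 0.2], [[0, 0, 0], [-0.94, -0.67, 0], 0.2], [[0, 0, 0], [-0.94, -0.67, 0], 0.2], [[0, 0, 0], [-0.94, -0.67, 0], 0.2]])

```text
t: 12.23
tool_pos: [0.537, -0.1086, 0.1824]
tool_rot: [[-0.081, 0.997, -0.001], [0.997, 0.081, -0.001], [-0.001, -0.001, -1.0]]
wrist_force: [-0.2, 0.1, 0.3]
opening: 0.051
grip_force: 0.0
```

Call:
play_rows(increments=[[[0, 0, 0], [-0.94, -0.67, 0], 0.2], [[0, 0, 0], [-0.94, -0.67, 0], 0.2], [[0, 0, 0], [-0.94, -0.67, 0], 0.2], [[0, 0, 0], [-0.94, -0.67, 0], 0.2], [[0, 0, 0], [-0.9, -0.67, 0], 0.2], [[0, 0, 0], [0, 0, 0], 0.2]])

```text
t: 12.73
tool_pos: [0.4614, -0.2337, 0.1824]
tool_rot: [[-0.075, 0.997, -0.003], [0.997, 0.075, -0.002], [-0.002, -0.003, -1.0]]
wrist_force: [0.5, 1.3, -0.1]
opening: 0.051
grip_force: 0.0
```

```bash
python3 - <<'E'
from h import *
a=manip.grab_frame("top"); b=manip.grab_frame("side")
go([.466,-.230,.098])
c=b[220:300,310:390]; d=a[135:235,240:365]
cv2.imwrite("pics/c4.png",np.hstack([cv2.resize(c,(400,400),interpolation=cv2.INTER_CUBIC),cv2.resize(d,(400,400*100//125*1),interpolation=cv2.INTER_CUBIC) if 0 else cv2.copyMakeBorder(cv2.resize(d,(400,320),interpolation=cv2.INTER_CUBIC),0,80,0,0,cv2.BORDER_CONSTANT)]))
for n,im,(x0,y0,x1,y1) in(("top",a,(240,135,365,235)),("side",b,(290,170,370,220))):
    hsv=cv2.cvtColor(im[y0:y1,x0:x1],cv2.COLOR_BGR2HSV); k,l,st,ce=cv2.connectedComponentsWithStats(cv2.inRange(hsv,(0,110,90),(10,255,255)))
    for i in range(1,k):
        u=ce[i]+(x0,y0); print(n,u.round(1),st[i,4],[plane(n,u,z).round(4).tolist() for z in(.02,.015)])
E
```

```text
t 12.83 at [ 0.4634 -0.2312  0.1825] yaw 94.5 total [0.037 0.111 3.381] rows 4 each [0.009 0.028 0.845] F [-0.2  0.7  0.6] op 0.0511
top [313.8 153.8] 6 [[0.6495, 0.0225, 0.02], [0.6507, 0.0227, 0.015]]
top [308.5 177.2] 10 [[0.5688, 0.0405, 0.02], [0.5697, 0.0407, 0.015]]
side [331.5 196. ] 2 [[0.5651, 0.038, 0.02], [0.5691, 0.0457, 0.015]]
```

View pics/c4.png

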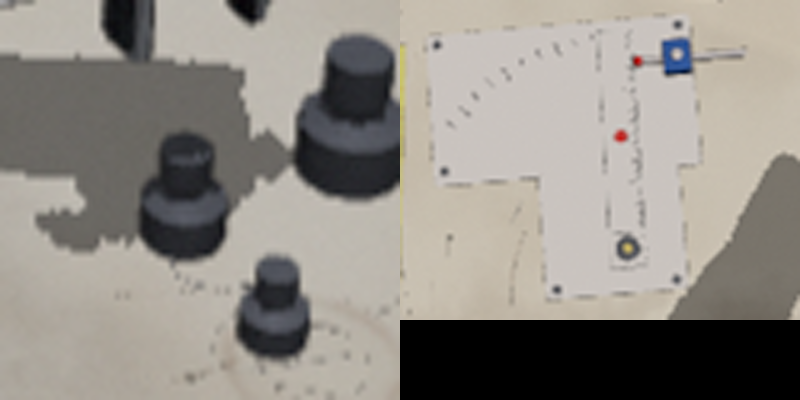

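The left crop shows the open fingers bracketing the middle knob (187,150). The right crop shows the rule's edge against the red tip (637,61), the tip unmoved at pixel (313.8,153.8), and the spot now at (308.5,177.2). Now I'll descend and grip.

Call:
play_rows(increments=[[[0, 0, 0], [0.06, 0.14, 0.9], 0.2], [[0, 0, 0], [0, 0, 0.9], 0.2], [[0, 0, 0], [0, 0, 0.8], 0.2], [[0, 0, 0], [0, 0, 0.5], 0.2], [[0, 0, 0], [0, 0, 0.25], 0.2], [[0, 0, 0], [0, 0, 0], 0.2], [[0, 0, 0], [0, 0, 0], 0.2]])

```text
t: 13.42
tool_pos: [0.468, -0.2281, 0.0992]
tool_rot: [[-0.082, 0.997, -0.0], [0.997, 0.082, 0.0], [0.0, -0.0, -1.0]]
wrist_force: [0.5, -0.8, 0.8]
opening: 0.0514
grip_force: 0.0
```

Call:
play_rows(increments=[[[0, 0, 0], [0, 0, 0], -0.2], [[0, 0, 0], [0, 0, 0], -0.4], [[0, 0, 0], [0, 0, 0], -0.7], [[0, 0, 0], [0, 0, 0], -1], [[0, 0, 0], [0, 0, 0], -1], [[0, 0, 0], [0, 0, 0], -1]], force=40)

```text
t: 13.92
tool_pos: [0.4677, -0.2291, 0.1002]
tool_rot: [[-0.081, 0.997, 0.001], [0.997, 0.081, -0.001], [-0.001, 0.001, -1.0]]
wrist_force: [-2.6, 0.6, 6.5]
opening: 0.0225
grip_force: 39.2
```

Call:
play_rows(increments=[[[0, 0, 0], [0, 0, -0.2], -1], [[0, 0, 0], [0, 0, -0.6], -1], [[0, 0, 0], [0, 0, -0.9], -1], [[0, 0, 0], [0, 0, -0.9], -1], [[0, 0, 0], [0, 0, -0.6], -1], [[0, 0, 0], [0, 0, 0], -1], [[0, 0, 0], [0, 0, 0], -1]])

```text
t: 14.5
tool_pos: [0.4678, -0.2288, 0.1792]
tool_rot: [[-0.081, 0.997, 0.001], [0.997, 0.081, -0.0], [-0.0, 0.001, -1.0]]
wrist_force: [0.5, -0.6, -4.2]
opening: 0.023
grip_force: 39.9
```

```bash
python3 - <<'E'
from h import *
b=manip.grab_frame("side")
go([.5688,.0405,.18])
cv2.imwrite("pics/c5.png",cv2.resize(b[190:310,290:410],(600,600),interpolation=cv2.INTER_CUBIC))
E
```

```text
t 14.55 at [ 0.467  -0.2284  0.1781] yaw 94.6 total [10.391  4.931 -0.072] rows 11 each [ 0.945  0.448 -0.007] F [ 0.5  0.5 -5. ] op 0.0225
```

View pics/c5.png

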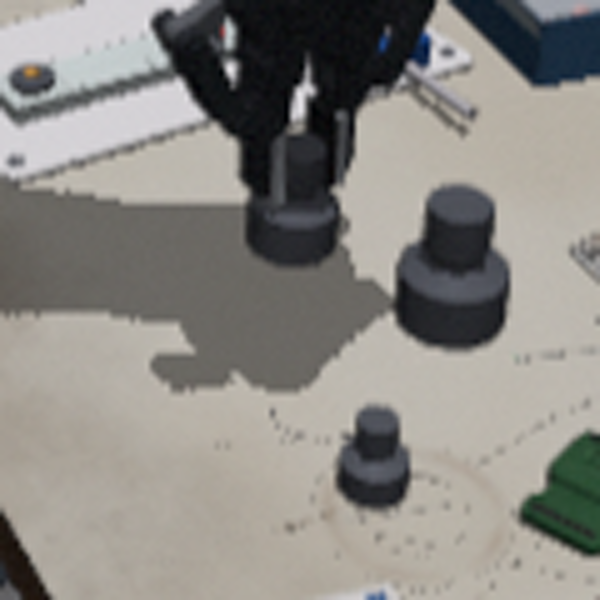

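The picture shows the middle weight held by its knob at (300,160), foot level and clear of the table, with the other two weights undisturbed. Carrying it to the spot.

Call:
play_rows(increments=[[[0, 0, 0], [0.5, 0.24, 0], -1], [[0, 0, 0], [0.9, 0.43, 0], -1], [[0, 0, 0], [0.9, 0.43, 0], -1], [[0, 0, 0], [0.9, 0.43, 0], -1], [[0, 0, 0], [0.9, 0.43, 0], -1], [[0, 0, 0], [0.9, 0.43, 0], -1], [[0, 0, 0], [0.9, 0.43, 0], -1], [[0, 0, 0], [0.9, 0.43, 0], -1]])

```text
t: 15.22
tool_pos: [0.5337, -0.0514, 0.1767]
tool_rot: [[-0.081, 0.997, -0.004], [0.997, 0.081, 0.001], [0.001, -0.004, -1.0]]
wrist_force: [0.3, -0.1, -4.5]
opening: 0.0227
grip_force: 39.9
```

Call:
play_rows(increments=[[[0, 0, 0], [0.9, 0.42, 0], -1], [[0, 0, 0], [0.9, 0.42, 0], -1], [[0, 0, 0], [0.9, 0.42, 0], -1], [[0, 0, 0], [0.6, 0.28, 0], -1], [[0, 0, 0], [0.3, 0.14, 0], -1], [[0, 0, 0], [0, 0, 0], -1], [[0, 0, 0], [0, 0, 0], -1]])

```text
t: 15.8
tool_pos: [0.5683, 0.0401, 0.1776]
tool_rot: [[-0.081, 0.997, -0.003], [0.997, 0.081, -0.001], [-0.001, -0.003, -1.0]]
wrist_force: [-0.4, -0.5, -4.8]
opening: 0.0225
grip_force: 39.8
```

```bash
python3 - <<'E'
from h import *
b=manip.grab_frame("side")
go([.5688,.0405,.121])
E
```

```text
t 15.85 at [0.5684 0.0395 0.178 ] yaw 94.6 total [0.039 0.027 2.278] rows 3 each [0.013 0.009 0.759] F [-1.2 -0.8 -4.9] op 0.0226
```

Call:
play_rows(increments=[[[0, 0, 0], [0.03, 0.02, 0.5], -1], [[0, 0, 0], [0, 0, 0.6], -1], [[0, 0, 0], [0, 0, 0.5], -1], [[0, 0, 0], [0, 0, 0.3], -1], [[0, 0, 0], [0, 0, 0.2], -1], [[0, 0, 0], [0, 0, 0.08], -1], [[0, 0, 0], [0, 0, 0], -1], [[0, 0, 0], [0, 0, 0], -1]])

```text
t: 16.52
tool_pos: [0.5701, 0.0409, 0.1252]
tool_rot: [[-0.081, 0.997, 0.001], [0.997, 0.081, 0.0], [-0.0, 0.001, -1.0]]
wrist_force: [0.7, -0.3, -4.9]
opening: 0.0223
grip_force: 39.8
```

Call:
play_rows(increments=[[[0, 0, 0], [0, 0, 0.04], -1], [[0, 0, 0], [0, 0, 0.03], -1], [[0, 0, 0], [0, 0, 0], -1]])

```text
t: 16.77
tool_pos: [0.5699, 0.0412, 0.1232]
tool_rot: [[-0.081, 0.997, 0.001], [0.997, 0.081, 0.0], [-0.0, 0.001, -1.0]]
wrist_force: [-0.8, -0.1, -5.0]
opening: 0.0223
grip_force: 39.8
```

Call:
play_rows(increments=[[[0, 0, 0], [0, 0, 0.04], -1], [[0, 0, 0], [0, 0, 0.04], -1], [[0, 0, 0], [0, 0, 0], -1], [[0, 0, 0], [0, 0, 0], -1]])

```text
t: 17.1
tool_pos: [0.5697, 0.0412, 0.1208]
tool_rot: [[-0.081, 0.997, -0.0], [0.997, 0.081, -0.0], [-0.0, -0.0, -1.0]]
wrist_force: [-0.0, 0.0, -5.2]
opening: 0.0225
grip_force: 39.8
```

Call:
play_rows(increments=[[[0, 0, 0], [0, 0, 0.04], -1], [[0, 0, 0], [0, 0, 0], -1], [[0, 0, 0], [0, 0, 0], -1]])

```text
t: 17.35
tool_pos: [0.5698, 0.0412, 0.1203]
tool_rot: [[-0.081, 0.997, 0.0], [0.997, 0.081, 0.0], [0.0, 0.0, -1.0]]
wrist_force: [-1.0, 0.3, -0.5]
opening: 0.0228
grip_force: 40.1
```

Call:
play_rows(increments=[[[0, 0, 0], [0, 0, 0], -0.4], [[0, 0, 0], [0, 0, 0], -0.3], [[0, 0, 0], [0, 0, 0], -0.1], [[0, 0, 0], [0, 0, 0], 0.1], [[0, 0, 0], [0, 0, 0], 0.2], [[0, 0, 0], [0, 0, 0], 0.2], [[0, 0, 0], [0, 0, -0.1], 0.2], [[0, 0, 0], [0, 0, -0.3], 0.2]])

```text
t: 18.02
tool_pos: [0.569, 0.0411, 0.1292]
tool_rot: [[-0.081, 0.997, -0.002], [0.997, 0.081, -0.0], [0.0, -0.002, -1.0]]
wrist_force: [-0.3, 0.3, -0.3]
opening: 0.0514
grip_force: 0.0
```

Call:
play_rows(increments=[[[0, 0, 0], [0, 0, -0.6], 0.2], [[0, 0, 0], [0, 0, -1], 0.2], [[0, 0, 0], [0, 0, -1], 0.2], [[0, 0, 0], [0, 0, -1], 0.2], [[0, 0, 0], [-0.9, -0.4, 0], 0.2], [[0, 0, 0], [-0.9, -0.4, 0], 0.2], [[0, 0, 0], [-0.9, -0.4, 0], 0.2], [[0, 0, 0], [-0.9, -0.4, 0], 0.2]])

```text
t: 18.68
tool_pos: [0.537, -0.0525, 0.221]
tool_rot: [[-0.082, 0.997, 0.002], [0.997, 0.082, -0.0], [-0.0, 0.002, -1.0]]
wrist_force: [0.3, 0.3, -0.1]
opening: 0.0509
grip_force: 0.0
```

Call:
play_rows(increments=[[[0, 0, 0], [-0.9, -0.5, 0], 0.2], [[0, 0, 0], [-0.9, -0.5, 0], 0.2], [[0, 0, 0], [-0.9, -0.5, 0], 0.2], [[0, 0, 0], [-0.9, -0.5, 0], 0.2], [[0, 0, 0], [-0.9, -0.5, 0], 0.2], [[0, 0, 0], [-0.9, -0.5, 0], 0.2], [[0, 0, 0], [0, 0, 0], 0.2]])

```text
t: 19.27
tool_pos: [0.4718, -0.1958, 0.2208]
tool_rot: [[-0.076, 0.997, 0.0], [0.997, 0.076, -0.002], [-0.002, -0.0, -1.0]]
wrist_force: [-0.9, 0.3, 0.0]
opening: 0.0512
grip_force: 0.0
```

```bash
python3 - <<'E'
from h import *
a=manip.grab_frame("top"); b=manip.grab_frame("side")
go([.466,-.230,.098])
cv2.imwrite("pics/c6.png",np.hstack([cv2.resize(a[140:220,280:350],(400,457),interpolation=cv2.INTER_CUBIC),cv2.resize(b[150:230,290:360],(400,457),interpolation=cv2.INTER_CUBIC)]))
for z in(.02,.042,.07): print(z,proj("top",(.5688,.0405,z)).round(1))
hsv=cv2.cvtColor(a[140:220,280:350],cv2.COLOR_BGR2HSV)
for nm,m in(("red",cv2.inRange(hsv,(0,110,90),(10,255,255))),("dark",cv2.inRange(hsv,(0,0,0),(180,255,110)))):
    k,l,st,ce=cv2.connectedComponentsWithStats(m)
    for i in range(1,k):
        if st[i,4]>4: print(nm,(ce[i]+(280,140)).round(1),st[i].tolist())
E
```

```text
t 19.37 at [ 0.4732 -0.1932  0.2206] yaw 94.5 total [-1.446 -0.407  4.904] rows 5 each [-0.289 -0.081  0.981] F [ 0.6  0.1 -0.1] op 0.0513
0.02 [308.5 177.2]
0.042 [308.2 176. ]
0.07 [307.7 174.4]
red [313.8 153.8] [33, 13, 3, 3, 6]
dark [325.9 157.2] [43, 17, 8, 2, 10]
dark [308.2 177. ] [23, 32, 11, 11, 104]
dark [310.7 212.2] [28, 69, 7, 7, 26]
```

View pics/c6.png

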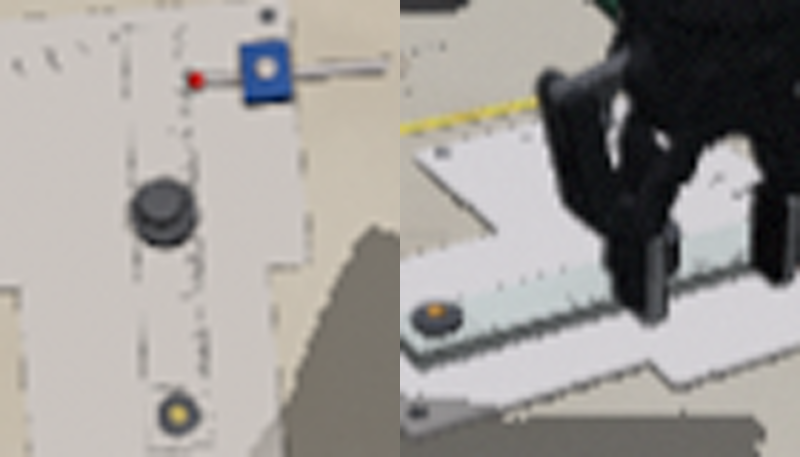

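The left half shows the weight standing on the spot (centre pixel (308.2,177.0), about where the spot was) and the rule's edge still against the red tip at (313.8,153.8), unmoved. The gripper is clear, so I'm handing in.

```bash
python3 -c "
from bench import manip
print(manip.job_done())"
```

```text
the job is handed in; nothing more can be done
None
```

I swung the rule to the pin, leaned it home at about 8.5 N for over a second without shifting the pin, and stood the middle weight on the red spot within about 2 mm. I handed the job in at about 19 s; on the first push the fingertips rode up onto the rule at about 6–9 N, so I backed off and pushed again lower, and the final snug fit was checked only by camera (about 3 mm per pixel).

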